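# Refit the service cover on the sloping console

### The job

Put the loose service cover back on the sloping console: with its wing knob in the unlocked position, lay it over the opening, push it down the slope until both tabs are fully home under the opening's lower edge, then turn the wing knob clockwise as far as it goes so that its hidden tongue swings behind the upper edge. Leave the oil bottle, padlock and lock cylinder standing where they are.

Things in the scene. Friction and masses are not known exactly. Their poses are not given: they have to be found in the camera images.
- console: painted grey sheet-steel bench console, fixed, 165 deep (x) x 164 wide (y), 45 high at the front, 148 at the back; its top face slopes up at 32 deg from front to rear (+x is its rear). Origin: centre of its footprint on the worktop. Faces the robot within 0.3 rad of yaw.
- console_rim: the sloping face: 4 mm sheet round an opening 140 (up the slope) x 120. Origin: middle of the opening's LOWER edge, outer surface; x up the slope, y left across it, z out of the face (32 deg from vertical). Opening x 0 to 140, y -60 to 60. Sheet strips: lower x -25 to 0, upper x 140 to 170, sides 22 wide. Free for 25 mm or more under the sheet.
- opening_middle (a point): middle of the opening (70 mm up from its lower edge), axes as console_rim. Cover home: lies flat on the face, axes parallel to these, cover_handle at (47, 0, 38) mm in console_rim. To get the tabs in, set it down flat about 18 mm farther up the slope, cover_handle at (65, 0, 38) (13 to 21 works), then slide it down the slope to the stop. Friction holds it where left, locked or not.
- cover_handle (a point): centre of the grip bar of the loose aluminium cover (0.2 to 0.45 kg). Axes: x to the cover's upper end (knob end), y left, z out of its outer face. Bar 84 (y) x 10 (x) x 12 (z), on posts at y = -36, 36, gap of 28 under it, centre 34 above the plate's outer face. Plate 170 (x) x 136 (y) x 4; the bar is 22 towards -x from its middle. Start yaw within 0.9 rad.
- cover_tabs (a point): plate's inner surface at the line of the tab webs (stop faces), 47 mm towards -x of the bar; axes of the cover; home, it meets console_rim's origin. Two tabs 24 wide at y = -34, 34 reach 12 mm farther to -x, gap of 6 under the plate for the 4 mm sheet. Two side skirts 22 deep, 100 long, outer faces at y = -56.5, 56.5; on them the cover stands level at the start (bar centre 60 high).
- cover_wing (a point): on the axis of the black wing knob, 25 above the plate's outer face; 61 mm towards cover +x of the bar and 9 lower. Wing 10 thick, 44 long, 10 to 34 above the plate; its longer end (24 against 20, ridge on top) points as the hidden tongue does. The point turns with the wing: y along it to the longer end, z out of the cover. Grasp across the thickness (its x).
- cover_knob (a joint): knob angle, rad, clockwise seen from outside. 0 (stop) unlocked: longer end to cover +y. 1.57 (stop) locked: longer end to cover +x, tongue (45 long, 7 under the plate) 13 mm behind the upper edge. Friction 0.04 N m, stays put. Starts 0.2 to 1.2; beyond 0.15 the tongue strikes the upper edge when the cover is set down; can be turned back on the worktop, the cover hardly moves.
- oil_bottle_mid (a point): centre of a white oil bottle with red tip, 43 dia x 127 tall, loose, upright between console and cover; leave alone
- padlock_mid (a point): centre of a padlock lying flat, 58x38x16, loose; leave alone
- lock_cylinder_mid (a point): centre of a standing lock cylinder, 35 dia x 64, loose; leave alone

How it is judged:
On the way, in this order (a step that is already met when the one before it is completed fails the run):
1. the cover lies home over the opening, its tabs hooked under the lower edge, the knob still unlocked (x of cover_handle in the frame of console_rim between 0.043 and 0.052 m and y of cover_handle in the frame of console_rim between -0.006 and 0.006 m and z of cover_handle in the frame of console_rim between 0.034 and 0.042 m and angle between the z axis of cover_handle and the z axis of console_rim, either way round below 0.05 rad and angle between the x axis of cover_handle and the x axis of console_rim, either way round below 0.09 rad and value of joint cover_knob below 0.5 rad), for 0.2 s.
2. the wing knob is turned so that its tongue is behind the upper edge (x of cover_handle in the frame of console_rim between 0.043 and 0.052 m and y of cover_handle in the frame of console_rim between -0.006 and 0.006 m and z of cover_handle in the frame of console_rim between 0.034 and 0.042 m and angle between the z axis of cover_handle and the z axis of console_rim, either way round below 0.05 rad and angle between the x axis of cover_handle and the x axis of console_rim, either way round below 0.09 rad and value of joint cover_knob above 1.22 rad), for 0.2 s.
At the end, for the whole second after the job is handed in: the cover lies flat on the console's face (axes within 3 deg, 4 mm of its seat height), its tabs home under the lower edge (within 5 mm of the stop, 6 mm sideways), the wing knob beyond 1.22 rad (70 deg) clockwise, and the bottle, padlock and cylinder within 30 mm of their starts (all of step 2 and distance of each of oil_bottle_mid, padlock_mid, lock_cylinder_mid from where it was at the start of the episode below 0.03 m); the robot touches nothing.
It fails at once if the oil bottle is knocked away or over (more than 30 mm) (distance of oil_bottle_mid from where it was at the start of the episode above 0.03 m).
It fails at once if the padlock is knocked away or over (more than 30 mm) (distance of padlock_mid from where it was at the start of the episode above 0.03 m).
It fails at once if the lock cylinder is knocked away or over (more than 30 mm) (distance of lock_cylinder_mid from where it was at the start of the episode above 0.03 m).
It also fails if it takes over 61 s, if anything falls off the work surface, if the arm or the gripper's body presses on something with over 40 N, if the wrist force passes 120 N, or if a joint passes its speed limit or range.

### The arm

A 7-joint arm with a two-finger parallel gripper is mounted at the origin on a cart in front of the work surface, level with it; the furniture and walls round the work are solid. World frame = base frame: x ahead of the robot, y to its left, z up, the work surface at z = 0. Lengths are in m, angles in rad, forces in N, time in s.
With the tool pointing down it reaches from about 0.375 to 0.925 m from the base axis. Payload 3.1 kg.
Tool frame: the origin (TCP) lies on the mounting face of the last link; the fingertips stand 173 mm ahead of it and the grasp point (between the pads) lies 155 mm ahead of it; z points along the fingers, y is the line along which they close (so a half turn about z gives the same grasp; the last joint's range is limited). The gripper opens to 85 mm and grips with 20 to 120 N. Pads are 22 mm wide; open, the fingers measure 114 mm over their backs; the gripper's body (76 mm by 85 mm) begins 54 mm behind the grasp point. The pads swing forward as they close: fully open they stand 13 mm farther back than shut.
Start: joints at [-1.407, 0.383, 0.044, 1.598, -0.018, 1.161, -0.05], TCP at [0.168, 0.628, 0.405] pointing down, gripper open.
Joint ranges: [-2.61, 2.61], [-0.41, 2.15], [-1.48, 1.57], [0, 2.5], [-1.57, 4.71], [0.05, 1.97], [-2.85, 2.85]. Speed limits (rad/s): [2.79, 2.79, 3.14, 3.14, 3.14, 3.14, 3.14].

### API

Orientations are given as [roll, pitch, yaw] about the fixed x, y, z axes, in that order (R = Rz(yaw) Ry(pitch) Rx(roll)).
In Python, from plant import ctrl gives the robot as it stands.
- The arm moves only by the tool servo_tool, never from a script. Its argument "targets" is a list of rows, each an object with "delta_rot": the turn, a rotation vector about the world's x, y, z scaled (see below), a list of three; "slide": the shift along the world's x, y, z scaled (see below), a list of three; "fingers": the closure, from -1 (fully open) to 1 (shut). A call has 1 to 5 rows; each row is the pose to reach, as a shift and turn from the pose commanded when the call began; what a row does not reach only later rows make up. The controller multiplies each number of a shift by 25 cm and each number of a turn by pi/2 rad. A row lasts 1/10 s, in which the tool goes at most 50 mm and 8.59 degrees, less where a joint would pass 70% of its speed; a pose out of reach is approached as far as the arm can. A call with a number of a shift or a turn outside -1 to 1 is refused whole. A call with a gripper value outside its range is refused whole. The fingers move at their own pace and stop on an object; "newtons" is the grip in N (left out, the last holds). Time passes only in rows, so rows that repeat a pose let the fingers close. It gives the time, the measured TCP pose, the force, the opening and the grip force at its end, in the units of the state.
- ctrl.observe(): the state, without advancing time (a new reading comes with each control period).
- ctrl.read_camera(name): name is "scene" or "top" or "wrist"; returns a dict with "image" (384x512x3 uint8, blue, green, red), "z_map" (384x512 float32, m along the optical axis (not along the pixel's ray), 0 where there is no reading), "fovy" (degrees; the focal length in pixels is half the picture's height over the tangent of half this angle, whatever the lens; pixels are square), "cx", "cy" (the principal point, pixels), "k1" (the pictures are not rectified: a ray, as slopes to the right and down, at radius r is drawn at 1 + k1 r^2 times it, then the intrinsics apply), "cam_to_world" (4x4, takes a point from camera to world coordinates); the wrist camera has in their place "mount" (4x4, takes a point from camera to tool coordinates, whose origin is the TCP and whose axes are the flange's). Camera axes: x right, y down, z forward; pixel columns grow to the right and rows downward; lengths in m; the calibration is good to about 2 mm. A picture is of the moment at which its call begins: read the wrist's pose just before it.
- ctrl.job_done(): hands the job in; it is judged then, once.
The state is a dict: "clock": time; "qpos": joint angles; "joint_vel": joint speeds; "tau": joint torques, N m; "eef_pos": TCP position; "tcp_rot": TCP orientation; "wrist_force": force on the tool from outside, world axes, zero at the start; "torque": the same for the moment, N m; "grip_width": finger opening in m; "grasp_force": force on a finger pad.
Only numpy, scipy, OpenCV 4.12 (cv2) and the standard library are available. Lean on these libraries where they do the work, as an engineer would, in place of code of your own. Each camera call takes 0.05 s, during which the arm holds its last target. There are 200 camera calls.

## Working session

There is one attempt and no reset: what is moved stays moved. The work goes in short steps, Python scripts to look and compute and a tool call to move; the robot and the scene stay as the last step left them, time stands still between calls to the robot, and variables do not carry over. Pictures are saved under pics/ and viewed, at most 10 in all, crops included, and the job is handed in when it is done.

Besides the shell and the picture viewer there is one more tool, called in YAML: its name, and indented under it one key for each argument. servo_tool: Moves the arm, as the interface text tells. Its arguments: {"type":"object","properties":{"targets":{"type":"array","items":{"type":"object","properties":{"delta_rot":{"type":"array","items":{"type":"number","minimum":-1,"maximum":1}},"slide":{"type":"array","items":{"type":"number","minimum":-1,"maximum":1}},"fingers":{"type":"number"}}}},"newtons":{"type":"number"}},"required":["targets"]}

```bash
mkdir -p pics; cat > h.py <<'E'
import numpy as np, cv2
from plant import ctrl
from scipy.spatial.transform import Rotation as R
def cam(n):
    s=ctrl.observe(); c=ctrl.read_camera(n)
    if 'mount' in c:
        T=np.eye(4);T[:3,:3]=R.from_euler('xyz',s['tcp_rot']).as_matrix();T[:3,3]=s['eef_pos'];c['cam_to_world']=T@c['mount']
    return c
def pts(c):
    h,w=c['z_map'].shape;f=h/2/np.tan(np.radians(c['fovy'])/2)
    K=np.array([[f,0,c['cx']],[0,f,c['cy']],[0,0,1.]])
    u,v=np.meshgrid(np.arange(w),np.arange(h))
    p=cv2.undistortPoints(np.stack([u,v],-1).reshape(-1,1,2).astype(float),K,np.array([c['k1'],0,0,0.])).reshape(h,w,2)
    z=c['z_map'];P=np.dstack([p[...,0]*z,p[...,1]*z,z]);T=c['cam_to_world']
    W=P@T[:3,:3].T+T[:3,3];W[z==0]=np.nan
    return W
E
python3 - <<'E'
from h import *
print(ctrl.observe())
ims=[]
for n in ('scene','top'):
    c=cam(n);ims.append(c['image']);np.savez(n+'.npz',**c);print(n,c['fovy'],c['k1'],c['cam_to_world'][:3,3])
cv2.imwrite('pics/a.png',ims[0]);cv2.imwrite('pics/b.png',ims[1])
E
```

```text
{'clock': 0.0, 'qpos': array([-1.40677886,  0.38383563,  0.04382856,  1.59961432, -0.01789014,
        1.16118909, -0.04990199]), 'joint_vel': array([ 1.64582105e-03,  2.88395072e-04, -8.06725435e-04, -1.76507039e-03,
        6.68994073e-05, -7.44973832e-04, -3.17632150e-04]), 'tau': array([ 6.15477546e-06, -4.33456671e+01,  1.02430109e+00, -2.49512494e+01,
        1.05445215e-02,  1.13026585e-02,  1.91892718e-05]), 'eef_pos': array([0.16809564, 0.62737062, 0.40326737]), 'tcp_rot': array([-3.13894282e+00,  1.49641228e-04,  2.87986144e+00]), 'wrist_force': array([0.6590489 , 0.30930724, 0.48218912]), 'torque': array([-0.0319786 , -0.01325203,  0.03086067]), 'grasp_force': 0.0, 'grip_width': 0.08520327619340023}
scene 52.860735457888644 0.017123280915064192 [ 0.20837912 -0.43390803  0.59435602]
top 45.81189023472533 -0.06131580081984952 [0.32566968 0.15549144 1.01664379]
```

View pics/a.png

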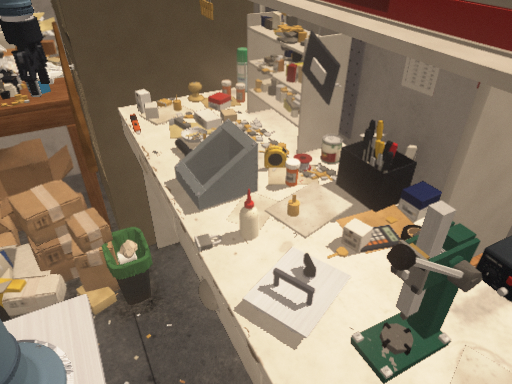

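View pics/b.png

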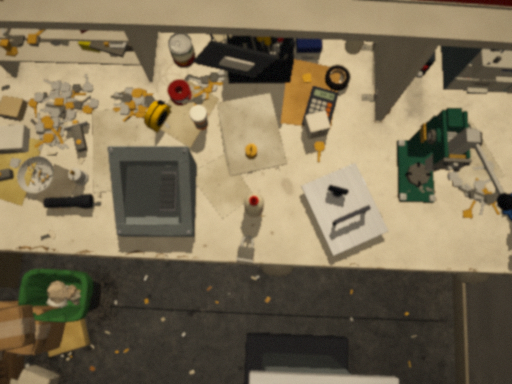

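The scene view shows the console at about (218,170), the bottle at (249,218), the cylinder at (293,205), the padlock at (205,241) and the cover at (297,290). In the top view the console is at (152,190), the bottle at (254,205), the cover bar at (351,218) and its wing at (338,190). I'll work out poses from depth next.

```bash
python3 - <<'E'
from h import *
for n in ('top','scene'):
    c=dict(np.load(n+'.npz'));W=pts(c);im=c['image'].astype(int)
    x,y,z=W[...,0],W[...,1],W[...,2]
    print(n)
    reg=(slice(140,245),slice(100,205)) if n=='top' else (slice(120,210),slice(170,265))
    P=W[reg].reshape(-1,3);P=P[np.isfinite(P).all(1)]
    # sloping sheet: ransac plane with tilt 32deg
    rng=np.random.default_rng(0);best=None
    Q=P[P[:,2]>.035]
    for _ in range(800):
        a=Q[rng.choice(len(Q),3,False)];nn=np.cross(a[1]-a[0],a[2]-a[0]);l=np.linalg.norm(nn)
        if l<1e-5: continue
        nn/=l; nn*=np.sign(nn[2]+1e-12)
        if abs(np.degrees(np.arccos(nn[2]))-32)>4: continue
        m=abs((Q-a[0])@nn)<.0025
        if best is None or m.sum()>best.sum(): best=m
    F=Q[best];ce=F.mean(0);nn=np.linalg.svd(F-ce)[2][2];nn*=np.sign(nn[2])
    print('slope n',nn,'tilt',np.degrees(np.arccos(nn[2])),'yaw from n',np.arctan2(-nn[1],-nn[0]),len(F))
    yaw=np.arctan2(-nn[1],-nn[0])
    r=cv2.minAreaRect((F[:,:2]*1000).astype(np.float32));print('rect',r, 'z',F[:,2].min(),F[:,2].max())
    np.save(n+'_F.npy',F)
    # cover
    reg=(slice(155,265),slice(295,395)) if n=='top' else (slice(235,345),slice(235,355))
    P=W[reg].reshape(-1,3);P=P[np.isfinite(P).all(1)]
    m=(P[:,2]>.018)&(P[:,2]<.036);r=cv2.minAreaRect((P[m][:,:2]*1000).astype(np.float32));print('plate',r,'z',np.median(P[m][:,2]))
    m=(P[:,2]>.05)&(P[:,2]<.08);B=P[m];print('high',m.sum())
    b=(B*1000).astype(np.float32)
    _,lab,cen=cv2.kmeans(b[:,:2],2,None,(3,50,.1),5,cv2.KMEANS_PP_CENTERS)
    for k in (0,1):
        q=b[lab[:,0]==k];print(len(q),cv2.minAreaRect(q[:,:2]),'z',np.median(q[:,2]))
    for nm,reg in dict(bottle=(slice(190,220),slice(240,270)),cyl=(slice(138,162),slice(240,262)),pad=(slice(225,262),slice(232,262))).items():
        if n=='top':
            P=W[reg].reshape(-1,3);P=P[np.isfinite(P).all(1)];P=P[P[:,2]>.01]
            if len(P): print(nm,P.mean(0),P.min(0),P.max(0))
E
```

```text
top
slope n [-0.53262485 -0.02274537  0.84604575] tilt 32.21584690029655 yaw from n 0.04267837007956859 3014
rect ((510.6744079589844, 380.9665832519531), (165.56846618652344, 164.7025604248047), 2.5457563400268555) z 0.04282360041760569 0.15078791344929388
plate ((507.5788879394531, -34.42308807373047), (169.33828735351562, 138.12203979492188), 26.234615325927734) z 0.02670136661739042
high 270Traceback (most recent call last):
  File "<stdin>", line 31, in <module>
cv2.error: OpenCV(4.12.0) /io/opencv/modules/imgproc/src/convhull.cpp:143: error: (-215:Assertion failed) total >= 0 && (depth == CV_32F || depth == CV_32S) in function 'convexHull'
```

```bash
python3 - <<'E'
from h import *
A=np.ascontiguousarray
for n in ('top','scene'):
    c=dict(np.load(n+'.npz'));W=pts(c)
    print(n)
    reg=(slice(155,265),slice(295,395)) if n=='top' else (slice(235,345),slice(235,355))
    P=W[reg].reshape(-1,3);P=P[np.isfinite(P).all(1)]
    m=(P[:,2]>.018)&(P[:,2]<.036);r=cv2.minAreaRect(A(P[m][:,:2]*1000).astype(np.float32));print('plate',r)
    b=A(P[(P[:,2]>.053)&(P[:,2]<.08)]*1000).astype(np.float32)
    _,lab,cen=cv2.kmeans(A(b[:,:2]),2,None,(3,50,.1),5,cv2.KMEANS_PP_CENTERS)
    for k in (0,1):
        q=b[lab[:,0]==k];print(len(q),cv2.minAreaRect(A(q[:,:2])),'z',np.median(q[:,2]))
        if len(q)<110: print(np.round(q[np.argsort(q[:,2])][-8:]))
    for nm,reg in dict(bottle=(slice(190,220),slice(240,270)),cyl=(slice(138,162),slice(240,262)),pad=(slice(225,262),slice(232,262))).items():
        if n=='top':
            P=W[reg].reshape(-1,3);P=P[np.isfinite(P).all(1)];P=P[P[:,2]>.01]
            if len(P): print(nm,P.mean(0),P.min(0),P.max(0))
# wing dark mask
c=dict(np.load('top.npz'));W=pts(c)
print('ang slope top', [np.round(x,3) for x in (W[190,120],W[190,183])])
# opening interior
F=np.load('top_F.npy')
yaw=.0436; e=np.array([np.cos(yaw),np.sin(yaw)]);f=np.array([-e[1],e[0]])
a=F[:,:2]@e; b=F[:,:2]@f
print('a',np.percentile(a,[0.2,99.8]),'b',np.percentile(b,[.2,99.8]))
mid=(b>b.min()+.05)&(b<b.max()-.05);print(np.sort(np.round(a[mid],3))[::25])
mid=(a>a.min()+.05)&(a<a.max()-.05);print(np.sort(np.round(b[mid],3))[::25])
l=np.polyfit(a,F[:,2],1);print('z=ka+c',l,np.degrees(np.arctan(l[0])))
E
```

```text
top
plate ((507.5788879394531, -34.42308807373047), (169.33828735351562, 138.12203979492188), 26.234615325927734)
159 ((487.9172058105469, -43.7852897644043), (8.28052043914795, 84.32484436035156), 25.605201721191406) z 66.33169
104 ((542.138916015625, -15.247917175292969), (44.334716796875, 10.407655715942383), 77.1953125) z 59.87981
[[545.  -3.  64.]
 [541.   1.  64.]
 [547.   2.  65.]
 [547.   4.  65.]
 [535. -29.  65.]
 [543.  -5.  65.]
 [537. -20.  65.]
 [545.   2.  66.]]
bottle [0.49730962 0.16665045 0.07010287] [0.48155371 0.14606008 0.01068769] [0.5226924  0.18752672 0.12752928]
cyl [0.62790982 0.17904069 0.03352868] [0.61036499 0.15469422 0.01021748] [0.66616818 0.20343368 0.06623664]
pad [0.40315615 0.18017926 0.01589006] [0.38238171 0.16285032 0.01018489] [0.43753472 0.19956913 0.02173198]
scene
plate ((564.8201904296875, -41.11109924316406), (270.528076171875, 198.88409423828125), 26.005096435546875)
352 ((486.4041748046875, -44.779232025146484), (11.506694793701172, 83.17393493652344), 25.7108211517334) z 65.24457
112 ((541.1724243164062, -16.82759666442871), (44.91715621948242, 10.034205436706543), 77.2169418334961) z 59.671623
ang slope top [array([0.51 , 0.444, 0.1  ]), array([0.515, 0.312, 0.105])]
a [0.44428154 0.60947833] b [0.27631966 0.44002736]
[0.444 0.446 0.448 0.45  0.452 0.454 0.455 0.457 0.459 0.46  0.462 0.464
 0.467 0.584 0.586 0.587 0.589 0.591 0.592 0.593 0.595 0.597 0.598 0.6
 0.602 0.603 0.605 0.606 0.607 0.609]
[0.276 0.278 0.28  0.281 0.283 0.285 0.287 0.288 0.29  0.292 0.293 0.295
 0.297 0.299 0.418 0.42  0.422 0.423 0.425 0.427 0.429 0.431 0.432 0.434
 0.436 0.437 0.439]
z=ka+c [ 0.629844   -0.23424989] 32.20452879079293
```

servo_tool:
  targets:
    - {"slide":[0.48,-0.83,0],"delta_rot":[0,0,-0.46],"fingers":-0.2}
    - {"slide":[0.48,-0.83,0],"delta_rot":[0,0,-0.46],"fingers":-0.2}
    - {"slide":[0.48,-0.83,0],"delta_rot":[0,0,-0.46],"fingers":-0.2}
    - {"slide":[0.48,-0.83,0],"delta_rot":[0,0,-0.46],"fingers":-0.2}
    - {"slide":[0.48,-0.83,0],"delta_rot":[0,0,-0.46],"fingers":-0.2}
  newtons: 40

```text
clock: 0.6
eef_pos: [0.2898, 0.4171, 0.4041]
tcp_rot: [-3.14, 0.001, 2.149]
wrist_force: [0.9, 0.1, 0.2]
grip_width: 0.0509
grasp_force: 0.0
```

servo_tool:
  targets:
    - {"slide":[0.48,-0.83,0],"delta_rot":[0,0,-0.46],"fingers":-0.2}
    - {"slide":[0.48,-0.83,0],"delta_rot":[0,0,-0.46],"fingers":-0.2}
    - {"slide":[0.48,-0.83,0],"delta_rot":[0,0,-0.46],"fingers":-0.2}
    - {"slide":[0.48,-0.83,0],"delta_rot":[0,0,-0.46],"fingers":-0.2}
    - {"slide":[0.48,-0.83,0],"delta_rot":[0,0,-0.46],"fingers":-0.2}

```text
clock: 1.1
eef_pos: [0.4091, 0.2095, 0.4044]
tcp_rot: [-3.141, 0.0, 1.427]
wrist_force: [-0.2, 0.1, 0.0]
grip_width: 0.0514
grasp_force: 0.0
```

servo_tool:
  targets:
    - {"slide":[0.53,-0.91,0],"delta_rot":[0,0,-0.05],"fingers":-0.2}
    - {"slide":[0.53,-0.91,0],"delta_rot":[0,0,-0.05],"fingers":-0.2}
    - {"slide":[0.53,-0.91,0],"delta_rot":[0,0,-0.05],"fingers":-0.2}
    - {"slide":[0.53,-0.91,0],"delta_rot":[0,0,-0.05],"fingers":-0.2}
    - {"slide":[0.53,-0.91,0],"delta_rot":[0,0,-0.05],"fingers":-0.2}

```text
clock: 1.6
eef_pos: [0.5344, -0.0049, 0.4045]
tcp_rot: [-3.141, -0.001, 1.357]
wrist_force: [0.1, 0.3, -0.5]
grip_width: 0.0513
grasp_force: 0.0
```

servo_tool:
  targets:
    - {"slide":[0,0,-0.4],"delta_rot":[0,0,0],"fingers":-0.2}
    - {"slide":[0,0,-0.4],"delta_rot":[0,0,0],"fingers":-0.2}
    - {"slide":[0,0,-0.4],"delta_rot":[0,0,0],"fingers":-0.2}
    - {"slide":[0,0,-0.4],"delta_rot":[0,0,0],"fingers":-0.2}

```text
clock: 2.0
eef_pos: [0.5335, -0.0031, 0.3041]
tcp_rot: [-3.139, 0.002, 1.356]
wrist_force: [0.6, 0.8, 1.0]
grip_width: 0.0515
grasp_force: 0.0
```

```bash
cat > w.py <<'E'
from h import *
A=np.ascontiguousarray
def look(fn,zs=(.053,.08),box=None):
    c=cam('wrist');cv2.imwrite('pics/'+fn,c['image']);W=pts(c);P=W.reshape(-1,3);P=P[np.isfinite(P).all(1)]
    return c,W,P
if __name__=='__main__':
    c,W,P=look('w1.png');s=ctrl.observe();print(s['eef_pos'],s['tcp_rot'],s['wrist_force'])
    m=(P[:,2]>.02)&(P[:,2]<.032)&(abs(P[:,0]-.507)<.12)&(abs(P[:,1]+.034)<.12);print(cv2.minAreaRect(A(P[m][:,:2]*1000).astype(np.float32)))
    for nm,cx,cy,r in (('bar',.4875,-.044,.05),('wing',.5424,-.0175,.03)):
        m=(P[:,2]>.055)&(P[:,2]<.072)&(np.hypot(P[:,0]-cx,P[:,1]-cy)<r);print(nm,m.sum(),cv2.minAreaRect(A(P[m][:,:2]*1000).astype(np.float32)) if m.sum()>5 else '',np.median(P[m][:,2]))
E
python3 w.py
```

```text
[ 0.53466134 -0.00303653  0.30605267] [ 3.14002895e+00 -3.85783805e-04  1.35660306e+00] [-0.59179723 -1.31906394 -0.67444119]
((519.1411743164062, -58.37309265136719), (170.733154296875, 188.71636962890625), 25.78594398498535)
bar 1282 ((508.1441650390625, -34.953636169433594), (53.706817626953125, 83.58336639404297), 25.35223960876465) 0.06578638726008276
wing 683 ((543.6888427734375, -15.1807861328125), (42.5002326965332, 9.958078384399414), 76.8450927734375) 0.059985330489358196
```

View pics/w1.png

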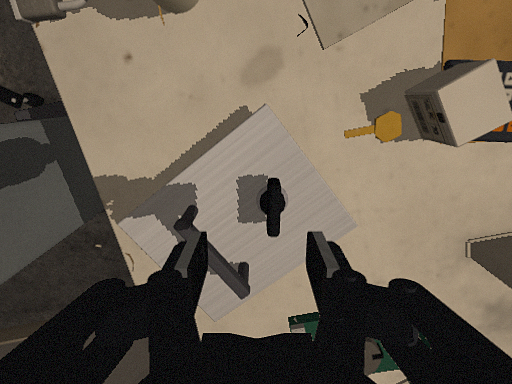

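The wrist view shows the wing at (272,205), between the fingers and aligned with them; the bar runs from (185,222) to (245,290). I'll descend onto the wing.

servo_tool:
  targets:
    - {"slide":[0.036,-0.055,-0.1],"delta_rot":[0,0,-0.007],"fingers":-0.2}
    - {"slide":[0.036,-0.055,-0.25],"delta_rot":[0,0,-0.007],"fingers":-0.2}
    - {"slide":[0.036,-0.055,-0.38],"delta_rot":[0,0,-0.007],"fingers":-0.2}
    - {"slide":[0.036,-0.055,-0.38],"delta_rot":[0,0,-0.007],"fingers":0.3}
    - {"slide":[0.036,-0.055,-0.38],"delta_rot":[0,0,-0.007],"fingers":1}
  newtons: 40

```text
clock: 2.55
eef_pos: [0.5445, -0.0165, 0.2121]
tcp_rot: [3.138, -0.002, 1.346]
wrist_force: [-0.0, -0.9, 0.6]
grip_width: 0.023
grasp_force: 0.0
```

servo_tool:
  targets:
    - {"slide":[0,0,0],"fingers":1,"delta_rot":[0,0,0]}
    - {"slide":[0,0,0],"fingers":1,"delta_rot":[0,0,0]}
    - {"slide":[0,0,0],"fingers":1,"delta_rot":[0,0,0]}

```text
clock: 2.85
eef_pos: [0.5447, -0.0168, 0.2128]
tcp_rot: [3.137, -0.003, 1.345]
wrist_force: [-2.5, 0.3, 7.6]
grip_width: 0.0093
grasp_force: 43.4
```

servo_tool:
  targets:
    - {"slide":[0,0,0],"delta_rot":[0,0,0.09],"fingers":1}
    - {"slide":[0,0,0],"delta_rot":[0,0,0.18],"fingers":1}
    - {"slide":[0,0,0],"delta_rot":[0,0,0.27],"fingers":1}
    - {"slide":[0,0,0],"delta_rot":[0,0,0.36],"fingers":1}
    - {"slide":[0,0,0],"delta_rot":[0,0,0.42],"fingers":1}

```text
clock: 3.35
eef_pos: [0.544, -0.0169, 0.2128]
tcp_rot: [3.138, -0.001, 2.009]
wrist_force: [-3.0, -0.0, 9.6]
grip_width: 0.0091
grasp_force: 43.7
```

servo_tool:
  targets:
    - {"slide":[0,0,0],"delta_rot":[0,0,0],"fingers":1}
    - {"slide":[0,0,0],"delta_rot":[0,0,0],"fingers":-0.2}
    - {"slide":[0,0,0],"delta_rot":[0,0,0],"fingers":-0.2}
    - {"slide":[0,0,0],"delta_rot":[0,0,0],"fingers":-0.2}
    - {"slide":[0,0,0.2],"delta_rot":[0,0,0],"fingers":-0.2}

```text
clock: 3.85
eef_pos: [0.5392, -0.0162, 0.2534]
tcp_rot: [-3.125, -0.004, 2.006]
wrist_force: [-0.4, 0.7, -0.3]
grip_width: 0.0512
grasp_force: 0.0
```

servo_tool:
  targets:
    - {"slide":[-0.22,-0.106,0.2],"delta_rot":[0,0,0],"fingers":-0.2}
    - {"slide":[-0.22,-0.106,0.2],"delta_rot":[0,0,0],"fingers":-0.2}
    - {"slide":[-0.22,-0.106,0.2],"delta_rot":[0,0,0],"fingers":-0.2}

```text
clock: 4.15
eef_pos: [0.4868, -0.0458, 0.3119]
tcp_rot: [3.138, 0.0, 2.001]
wrist_force: [0.4, 0.3, -0.3]
grip_width: 0.0516
grasp_force: 0.0
```

```bash
sed -i 's/w1.png/w2.png/' w.py; sed -i "s/'bar',.4875,-.044,.05/'bar',.4875,-.044,.046/;s/.5424,-.0175,.03/.5424,-.0175,.028/" w.py; python3 w.py; python3 - <<'E'
from h import *
A=np.ascontiguousarray
c=cam('top');W=pts(c)
P=W[155:265,295:395].reshape(-1,3);P=P[np.isfinite(P).all(1)]
for nm,cx,cy,r in (('wing',.5424,-.0175,.028),):
    m=(P[:,2]>.055)&(P[:,2]<.072)&(np.hypot(P[:,0]-cx,P[:,1]-cy)<r);print(nm,m.sum(),cv2.minAreaRect(A(P[m][:,:2]*1000).astype(np.float32)))
E
```

```text
[ 0.48767412 -0.04436923  0.31090878] [3.13823052e+00 5.80330154e-05 2.00272477e+00] [ 0.39617737 -0.16143271  0.63922446]
((520.8785400390625, -58.74192810058594), (170.2838592529297, 189.03575134277344), 25.38001823425293)
bar 1389 ((489.64898681640625, -44.54240417480469), (9.849424362182617, 83.57052612304688), 25.098377227783203) 0.06599970801618338
wing 710 ((543.7621459960938, -16.486705780029297), (10.343069076538086, 44.62812423706055), 25.060548782348633) 0.05962470153729951
wing 91 ((542.9132690429688, -16.117324829101562), (9.86728572845459, 44.17079544067383), 23.94085121154785)
```

View pics/w2.png

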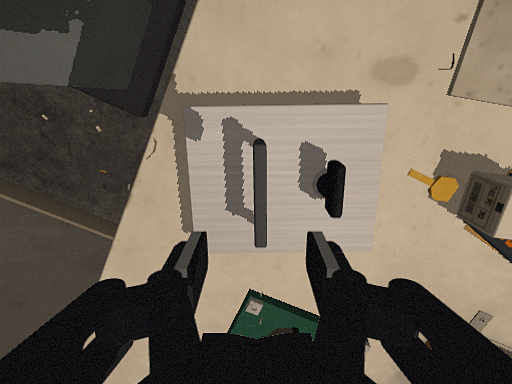

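Wing at (336,190) is now parallel to the bar at (260,192), so the knob is unlocked. I'll grasp the bar.

servo_tool:
  targets:
    - {"slide":[0.007,0.003,-0.1],"delta_rot":[0,0,0.005],"fingers":-0.2}
    - {"slide":[0.007,0.003,-0.25],"delta_rot":[0,0,0.005],"fingers":-0.2}
    - {"slide":[0.007,0.003,-0.384],"delta_rot":[0,0,0.005],"fingers":-0.2}
    - {"slide":[0.007,0.003,-0.384],"delta_rot":[0,0,0.005],"fingers":0}
    - {"slide":[0.007,0.003,-0.384],"delta_rot":[0,0,0.005],"fingers":1}
  newtons: 110

```text
clock: 4.75
eef_pos: [0.4898, -0.0422, 0.2126]
tcp_rot: [-3.139, -0.0, 2.014]
wrist_force: [0.3, -0.3, -0.1]
grip_width: 0.0294
grasp_force: 0.0
```

servo_tool:
  targets:
    - {"slide":[0,0,0],"fingers":1,"delta_rot":[0,0,0]}
    - {"slide":[0,0,0],"fingers":1,"delta_rot":[0,0,0]}
    - {"slide":[0,0,0],"fingers":1,"delta_rot":[0,0,0]}
    - {"slide":[0,0,0],"fingers":1,"delta_rot":[0,0,0]}

```text
clock: 5.15
eef_pos: [0.4907, -0.0428, 0.2152]
tcp_rot: [3.139, 0.001, 2.013]
wrist_force: [-1.5, -1.2, 6.1]
grip_width: 0.0078
grasp_force: 108.2
```

servo_tool:
  targets:
    - {"slide":[0,0,0.1],"fingers":1,"delta_rot":[0,0,0]}
    - {"slide":[0,0,0.25],"fingers":1,"delta_rot":[0,0,0]}
    - {"slide":[0,0,0.45],"fingers":1,"delta_rot":[0,0,0]}
    - {"slide":[0,0,0.6],"fingers":1,"delta_rot":[0,0,0]}
    - {"slide":[0,0,0.8],"fingers":1,"delta_rot":[0,0,0]}

```text
clock: 5.65
eef_pos: [0.4879, -0.0424, 0.413]
tcp_rot: [-3.137, -0.002, 2.013]
wrist_force: [0.1, 1.9, -4.5]
grip_width: 0.0076
grasp_force: 108.2
```

```bash
python3 - <<'E'
from h import *
s=ctrl.observe();print(s['eef_pos'],s['tcp_rot'],s['wrist_force'],s['torque'],s['grip_width'],s['qpos'])
c=cam('wrist');W=pts(c);cv2.imwrite('pics/w3.png',c['image'])
# plane of plate in tool frame
Rt=R.from_euler('xyz',s['tcp_rot']).as_matrix()
T=(W.reshape(-1,3)-s['eef_pos'])@Rt; T=T[np.isfinite(T).all(1)]
m=(abs(T[:,2]-.189)<.02)&(abs(T[:,0])<.068)&(abs(T[:,1])<.1)&(np.hypot(T[:,1],0)>.02)
Q=T[m]
for _ in range(5):
    ce=np.median(Q,0);u=np.linalg.lstsq(np.c_[Q[:,:2],np.ones(len(Q))],Q[:,2],rcond=None)[0]
    Q=Q[abs(Q[:,2]-Q[:,:2]@u[:2]-u[2])<.004]
print('plate z=ax+by+c in tool',u,len(Q))
m=abs(T[:,2]-T[:,:2]@u[:2]-u[2])<.004
print(cv2.minAreaRect(np.ascontiguousarray(T[m&(abs(T[:,0])<.12)&(abs(T[:,1])<.15)][:,:2]*1000).astype(np.float32)))
E
```

```text
[ 0.48785694 -0.04244961  0.41297465] [-3.13673855e+00 -2.21609841e-03  2.01264597e+00] [ 0.08093588  1.91668478 -4.48345919] [ 0.11662034 -0.01391219  0.00621913] 0.007588535726235781 [-0.54023656  0.06313687  0.56859824  1.98558583 -0.03772381  1.10840244
  0.48632747]
plate z=ax+by+c in tool [0.00129948 0.01236414 0.18896371] 33522
((-1.236328125, 22.144515991210938), (136.32933044433594, 170.6548614501953), 0.1815958321094513)
```

View pics/w3.png

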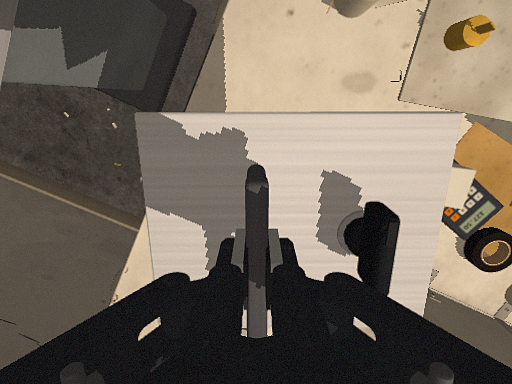

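The cover is held squarely: bar at (257,250), wing at (380,245) still parallel to it, and the plate fit shows no significant tilt. Next I'll compute the transfer.

```bash
cat > plan.py <<'E'
from h import *
yaw=.0440;t=np.radians(32)
Rr=R.from_euler('z',yaw)*R.from_euler('y',-t)
M=Rr.as_matrix();O=np.array([.4494,.3782,.0583])
Rt=R.from_matrix(np.c_[M[:,1],M[:,0],-M[:,2]])
def tgt(h, off=(0,0,0)):   # h: handle in rim frame ; off: handle in tool frame minus (0,0,.155)
    return O+M@np.array(h)-Rt.as_matrix()@(np.array([0,0,.155])+off)
def delta(h,off=(-.0012,0,0)):
    s=ctrl.observe();Rc=R.from_euler('xyz',s['tcp_rot'])
    p=tgt(h,np.array(off));rv=(Rt*Rc.inv()).as_rotvec()
    print('tcp tgt',p.round(4),'slide',((p-s['eef_pos'])/.25).round(3),'rot',(rv/(np.pi/2)).round(3))
E
python3 - <<'E'
from plan import *
delta((.065,0,.138));delta((.065,0,.038))
print(Rt.as_euler('xyz'),M)
E
```

```text
tcp tgt [0.3493 0.375  0.3412] slide [-0.569  1.674 -0.326] rot [ 0.086 -0.34  -0.246]
tcp tgt [0.4022 0.3773 0.2564] slide [-0.357  1.683 -0.666] rot [ 0.086 -0.34  -0.246]
[ 2.58308729e+00 -2.22044605e-16  1.61479633e+00] [[ 8.47227318e-01 -4.39858040e-02 -5.29406385e-01]
 [ 3.73020774e-02  9.99032156e-01 -2.33089249e-02]
 [ 5.29919264e-01  1.73472348e-18  8.48048096e-01]]
```

servo_tool:
  targets:
    - {"slide":[-0.04,0.13,0],"delta_rot":[0,0,0],"fingers":1}
    - {"slide":[-0.1,0.3,0],"delta_rot":[0,0,-0.03],"fingers":1}
    - {"slide":[-0.16,0.47,0],"delta_rot":[0,0,-0.08],"fingers":1}
    - {"slide":[-0.22,0.64,0],"delta_rot":[0,0,-0.13],"fingers":1}
    - {"slide":[-0.28,0.81,0],"delta_rot":[0,0,-0.18],"fingers":1}

```text
clock: 6.2
eef_pos: [0.418, 0.1608, 0.4127]
tcp_rot: [-3.14, -0.0, 1.726]
wrist_force: [1.4, 0.1, -4.4]
grip_width: 0.0076
grasp_force: 108.2
```

servo_tool:
  targets:
    - {"slide":[-0.06,0.17,0],"delta_rot":[0,0,-0.04],"fingers":1}
    - {"slide":[-0.12,0.34,0],"delta_rot":[0,0,-0.07],"fingers":1}
    - {"slide":[-0.18,0.51,0],"delta_rot":[0,-0.05,-0.07],"fingers":1}
    - {"slide":[-0.24,0.68,0],"delta_rot":[0,-0.1,-0.07],"fingers":1}
    - {"slide":[-0.29,0.84,0],"delta_rot":[0,-0.15,-0.07],"fingers":1}

```text
clock: 6.7
eef_pos: [0.3454, 0.3708, 0.4124]
tcp_rot: [2.907, 0.025, 1.617]
wrist_force: [0.3, -0.2, -4.3]
grip_width: 0.008
grasp_force: 108.2
```

```bash
python3 - <<'E'
from plan import *
delta((.065,0,.098))
E
```

```text
tcp tgt [0.3705 0.3759 0.3073] slide [ 0.1   0.02 -0.42] rot [ 0.025 -0.205  0.001]
```

servo_tool:
  targets:
    - {"slide":[0.02,0.005,-0.05],"delta_rot":[0.006,-0.08,0],"fingers":1}
    - {"slide":[0.04,0.01,-0.15],"delta_rot":[0.02,-0.16,0],"fingers":1}
    - {"slide":[0.07,0.015,-0.28],"delta_rot":[0.025,-0.205,0],"fingers":1}
    - {"slide":[0.1,0.02,-0.42],"delta_rot":[0.025,-0.205,0],"fingers":1}
    - {"slide":[0.1,0.02,-0.42],"delta_rot":[0.025,-0.205,0],"fingers":1}

```text
clock: 7.2
eef_pos: [0.3699, 0.3713, 0.3017]
tcp_rot: [2.594, 0.011, 1.611]
wrist_force: [-0.9, -2.1, -6.0]
grip_width: 0.0075
grasp_force: 108.4
```

servo_tool:
  targets:
    - {"slide":[0,0,0],"delta_rot":[0,0,0],"fingers":1}
    - {"slide":[0,0,0],"delta_rot":[0,0,0],"fingers":1}

```text
clock: 7.4
eef_pos: [0.3725, 0.3755, 0.3101]
tcp_rot: [2.583, -0.004, 1.613]
wrist_force: [0.4, -0.2, -4.1]
grip_width: 0.0078
grasp_force: 108.4
```

```bash
cat > chk.py <<'E'
from plan import *
import sys
def chk(tag,hz):
    ims=[]
    for n in ('scene','top'):
        c=cam(n);ims.append(c['image']);W=pts(c);L=(W-O)@M
        ok=np.isfinite(L).all(2)
        m=ok&(abs(L[...,2]-(hz-.034))<.008)&(abs(L[...,0]-.09)<.11)&(abs(L[...,1])<.09)
        Q=L[m]
        if len(Q)<50: continue
        u=np.linalg.lstsq(np.c_[Q[:,:2]-[.08,0],np.ones(len(Q))],Q[:,2],rcond=None)[0]
        print(n,len(Q),'tilt',u[:2].round(3),'z',u[2].round(4),'rect',[np.round(v,1) for v in cv2.minAreaRect(np.ascontiguousarray(Q[:,:2]*1000).astype(np.float32))])
        if n=='top': print('x',np.percentile(Q[:,0],[.3,99.7]).round(4),'y',np.percentile(Q[:,1],[.3,99.7]).round(4))
    cv2.imwrite(f'pics/{tag}.png',np.hstack([cv2.resize(ims[0][100:240,150:300],(400,373)),cv2.resize(ims[1][120:260,80:230],(400,373))]))
    s=ctrl.observe();print(s['eef_pos'],s['tcp_rot'],s['wrist_force'])
E
python3 - <<'E'
from chk import *
chk('h1',.098);delta((.065,0,.038))
E
```

```text
scene 1966 tilt [-0.014  0.005] z 0.0656 rect [array([88.4, -0.6]), array([169.4, 141.8]), np.float64(0.0)]
top 4287 tilt [-0.01   0.003] z 0.0662 rect [array([90.2,  1.4]), array([136.2, 170.3]), np.float64(89.7)]
x [0.0066 0.1746] y [-0.0664  0.0685]
[0.37270837 0.37574843 0.31087356] [ 2.58171812 -0.00501406  1.61310602] [ 0.07932797 -0.11804022 -4.67486783]
tcp tgt [0.4022 0.3773 0.2564] slide [ 0.118  0.006 -0.218] rot [-0.003  0.001  0.001]
```

View pics/h1.png

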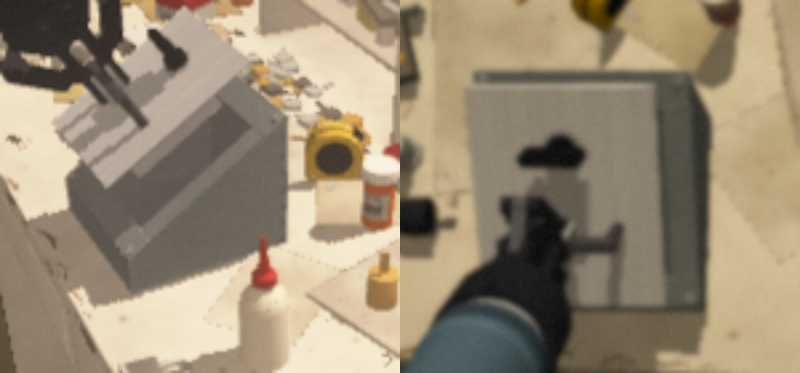

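The hover view shows the cover parallel above the opening. The plate centre is about 3 mm too far up the slope and 1 mm to the left, and the computed slide corrects both. Lowering along the face normal.

servo_tool:
  targets:
    - {"slide":[0.02,0.004,-0.045],"delta_rot":[0,-0.005,0],"fingers":1}
    - {"slide":[0.045,0.004,-0.09],"delta_rot":[0,-0.005,0],"fingers":1}
    - {"slide":[0.065,0.004,-0.13],"delta_rot":[0,-0.005,0],"fingers":1}
    - {"slide":[0.085,0.004,-0.17],"delta_rot":[0,-0.005,0],"fingers":1}
    - {"slide":[0.095,0.004,-0.185],"delta_rot":[0,-0.005,0],"fingers":1}

```text
clock: 8.0
eef_pos: [0.3964, 0.3752, 0.261]
tcp_rot: [2.577, 0.001, 1.612]
wrist_force: [0.4, -0.7, -5.2]
grip_width: 0.0078
grasp_force: 108.4
```

servo_tool:
  targets:
    - {"slide":[0,0,0],"delta_rot":[0,0,0],"fingers":1}
    - {"slide":[0,0,0],"delta_rot":[0,0,0],"fingers":1}

```text
clock: 8.2
eef_pos: [0.3961, 0.376, 0.2624]
tcp_rot: [2.576, -0.001, 1.613]
wrist_force: [-0.3, 0.7, -4.2]
grip_width: 0.008
grasp_force: 108.4
```

```bash
python3 - <<'E'
from chk import *
chk('h2',.047);delta((.065,0,.038))
E
```

```text
scene 1917 tilt [-0.007  0.   ] z 0.0128 rect [array([84.4, -1.4]), array([140.4, 169.8]), np.float64(89.7)]
top 3850 tilt [-0.004 -0.   ] z 0.0131 rect [array([78.4, -5. ]), array([193.9, 151.8]), np.float64(4.2)]
x [0.0021 0.1707] y [-0.0677  0.0674]
[0.39599263 0.37619033 0.26281556] [ 2.57563902e+00 -1.48332366e-03  1.61345843e+00] [-0.37218238 -0.76732057 -4.16430625]
tcp tgt [0.4022 0.3773 0.2564] slide [ 0.025  0.005 -0.026] rot [-0.001  0.005  0.001]
```

servo_tool:
  targets:
    - {"slide":[0.01,0,-0.016],"delta_rot":[0,0,0],"fingers":1}
    - {"slide":[0.019,0,-0.03],"delta_rot":[0,0,0],"fingers":1}
    - {"slide":[0.021,0,-0.034],"delta_rot":[0,0,0],"fingers":1}
    - {"slide":[0.021,0,-0.034],"delta_rot":[0,0,0],"fingers":1}

```text
clock: 8.7
eef_pos: [0.4004, 0.3764, 0.2556]
tcp_rot: [2.575, -0.001, 1.613]
wrist_force: [-12.4, -5.5, 11.8]
grip_width: 0.0076
grasp_force: 111.5
```

```bash
python3 - <<'E'
from chk import *
chk('h3',.038);delta((.065,0,.038));delta((.047,0,.038))
E
```

```text
scene 2686 tilt [0.01  0.012] z 0.0039 rect [array([75. , -1.8]), array([189.5, 167.9]), np.float64(0.1)]
top 5075 tilt [0.012 0.   ] z 0.0039 rect [array([76., -0.]), array([166. , 190.9]), np.float64(89.5)]
x [-0.0189  0.1708] y [-0.0818  0.0814]
[0.40038743 0.37640981 0.25558963] [ 2.57470620e+00 -7.59956996e-04  1.61286208e+00] [-11.79965271  -5.43453877  11.86748543]
tcp tgt [0.4022 0.3773 0.2564] slide [0.007 0.004 0.003] rot [-0.001  0.005  0.001]
tcp tgt [0.387  0.3767 0.2469] slide [-0.054  0.001 -0.035] rot [-0.001  0.005  0.001]
```

servo_tool:
  targets:
    - {"slide":[-0.014,-0.001,-0.009],"delta_rot":[0,0,0],"fingers":1}
    - {"slide":[-0.028,-0.001,-0.018],"delta_rot":[0,0,0],"fingers":1}
    - {"slide":[-0.042,-0.002,-0.026],"delta_rot":[0,0,0],"fingers":1}
    - {"slide":[-0.055,-0.002,-0.034],"delta_rot":[0,0,0],"fingers":1}
    - {"slide":[-0.055,-0.002,-0.034],"delta_rot":[0,0,0],"fingers":1}

```text
clock: 9.3
eef_pos: [0.3892, 0.3773, 0.2486]
tcp_rot: [2.57, -0.005, 1.614]
wrist_force: [-2.3, -0.6, 6.3]
grip_width: 0.0078
grasp_force: 110.0
```

servo_tool:
  targets:
    - {"slide":[-0.007,0,-0.0045],"delta_rot":[0,0,0],"fingers":1}
    - {"slide":[-0.014,0,-0.009],"delta_rot":[0,0,0],"fingers":1}
    - {"slide":[-0.014,0,-0.009],"delta_rot":[0,0,0],"fingers":1}

```text
clock: 9.6
eef_pos: [0.3861, 0.3774, 0.2467]
tcp_rot: [2.57, -0.005, 1.614]
wrist_force: [-1.7, -1.1, 7.7]
grip_width: 0.0077
grasp_force: 110.0
```

```bash
python3 - <<'E'
from chk import *
chk('h4',.038);delta((.047,0,.038))
E
```

```text
scene 2672 tilt [-0.005  0.014] z 0.0039 rect [array([74.2, -1.6]), array([169.5, 188.5]), np.float64(89.7)]
top 5435 tilt [-0.005  0.004] z 0.0039 rect [array([75.2,  0.2]), array([164.8, 190.1]), np.float64(89.8)]
x [-0.0192  0.1697] y [-0.0818  0.0817]
[0.38614446 0.377415   0.24671648] [ 2.56979222 -0.00552726  1.6136802 ] [-1.63693405 -0.37667729  7.46439814]
tcp tgt [0.387  0.3767 0.2469] slide [ 0.003 -0.003  0.001] rot [-0.004  0.008  0.001]
```

View pics/h4.png

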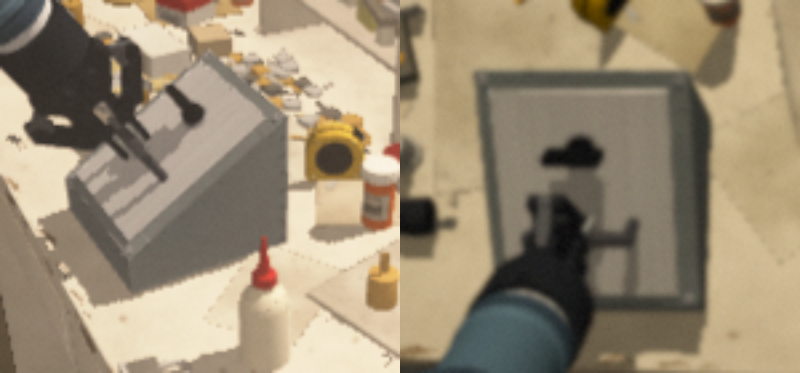

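The cover sits flat and nearly home, its lower edge at about (565,303) in the right-hand panel. I'll push further to confirm the stop.

servo_tool:
  targets:
    - {"slide":[-0.006,0,-0.004],"delta_rot":[0,0,0],"fingers":1}
    - {"slide":[-0.011,0,-0.007],"delta_rot":[0,0,0],"fingers":1}
    - {"slide":[-0.011,0,-0.007],"delta_rot":[0,0,0],"fingers":1}

```text
clock: 10.0
eef_pos: [0.3845, 0.3776, 0.2457]
tcp_rot: [2.568, -0.006, 1.614]
wrist_force: [1.1, -0.2, 7.3]
grip_width: 0.0075
grasp_force: 109.8
```

servo_tool:
  targets:
    - {"slide":[-0.006,0,-0.004],"delta_rot":[0,0,0],"fingers":1}
    - {"slide":[-0.011,0,-0.007],"delta_rot":[0,0,0],"fingers":1}
    - {"slide":[-0.011,0,-0.007],"delta_rot":[0,0,0],"fingers":1}

```text
clock: 10.3
eef_pos: [0.3839, 0.3776, 0.2454]
tcp_rot: [2.564, -0.007, 1.612]
wrist_force: [5.1, -1.0, 8.8]
grip_width: 0.0079
grasp_force: 109.6
```

```bash
cat > pl.py <<'E'
from plan import *
def pl():
    for n in ('top','scene'):
        c=cam(n);L=(pts(c)-O)@M;g=c['image'].mean(2)
        a=np.isfinite(L).all(2)&(abs(L[...,1])<.085)&(L[...,0]>-.03)&(L[...,0]<.175)&(abs(L[...,2])<.012)
        thr,_=cv2.threshold(g[a].astype(np.uint8).reshape(-1,1),0,255,cv2.THRESH_OTSU)
        m=(a&(g>thr)).astype(np.uint8);m=cv2.morphologyEx(m,cv2.MORPH_OPEN,np.ones((3,3)))
        Q=L[m>0]
        print(n,thr,[np.round(v,1) for v in cv2.minAreaRect(np.ascontiguousarray(Q[:,:2]*1000).astype(np.float32))],'x',np.percentile(Q[:,0],[.3,99.7]).round(4),'y',np.percentile(Q[:,1],[.3,99.7]).round(4),'z',np.median(Q[:,2]).round(4))
        w=np.isfinite(L).all(2)&(L[...,2]>.029)&(L[...,2]<.046)&(np.hypot(L[...,0]-.108,L[...,1])<.035)&(g<60)
        if w.sum()>10: print(' wing',[np.round(v,1) for v in cv2.minAreaRect(np.ascontiguousarray(L[w][:,:2]*1000).astype(np.float32))])
        b=np.isfinite(L).all(2)&(L[...,2]>.036)&(L[...,2]<.048)&(abs(L[...,0]-.047)<.02)&(abs(L[...,1])<.055)
        if b.sum()>10: print(' bar',[np.round(v,1) for v in cv2.minAreaRect(np.ascontiguousarray(L[b][:,:2]*1000).astype(np.float32))])
E
python3 - <<'E'
from pl import *
pl()
E
```

```text
top 101.0 [array([70. ,  2.5]), array([136.3, 168.1]), np.float64(89.6)] x [-0.013   0.1536] y [-0.0652  0.0695] z 0.0052
 wing [array([108.3,   2.2]), array([ 9.2, 41.5]), np.float64(1.0)]
 bar [array([51.1,  0.7]), array([83.9, 20.6]), np.float64(83.9)]
scene 141.0 [array([69.7,  5.8]), array([148.1, 172. ]), np.float64(89.1)] x [-0.0149  0.1551] y [-0.0672  0.0776] z 0.005
 wing [array([105.7,   1.1]), array([42.1,  8.6]), np.float64(89.7)]
 bar [array([44.5, -0.6]), array([32.4, 81. ]), np.float64(16.1)]
```

The plate centre is at 70 mm (home is 69), flat, with the knob at 0 and the stop reached. Release and retreat.

servo_tool:
  targets:
    - {"slide":[0,0,0],"delta_rot":[0,0,0],"fingers":-0.2}
    - {"slide":[0,0,0],"delta_rot":[0,0,0],"fingers":-0.2}
    - {"slide":[0,0,0],"delta_rot":[0,0,0],"fingers":-0.2}
    - {"slide":[-0.06,-0.003,0.1],"delta_rot":[0,0,0],"fingers":-0.2}
    - {"slide":[-0.127,-0.006,0.204],"delta_rot":[0,0,0],"fingers":-0.2}

```text
clock: 10.9
eef_pos: [0.3461, 0.373, 0.2897]
tcp_rot: [2.578, 0.003, 1.612]
wrist_force: [0.2, 0.7, 0.2]
grip_width: 0.0511
grasp_force: 0.0
```

```bash
python3 - <<'E'
from pl import *
pl();s=ctrl.observe();print(s['qpos'].round(2));delta((.108,0,.078),(0,0,0));delta((.108,0,.029),(0,0,0))
c,=[cam('wrist')];L=(pts(c)-O)@M;g=c['image'].mean(2)
for lo,hi,cx,r in ((.036,.048,.047,.045),(.026,.044,.108,.032)):
    b=np.isfinite(L).all(2)&(L[...,2]>lo)&(L[...,2]<hi)&(np.hypot(L[...,0]-cx,L[...,1])<r)
    if b.sum()>10: print(' w',b.sum(),[np.round(v,1) for v in cv2.minAreaRect(np.ascontiguousarray(L[b][:,:2]*1000).astype(np.float32))])
cv2.imwrite('pics/w5.png',c['image'])
E
```

```text
top 102.0 [array([69.9,  2.6]), array([136.4, 169.5]), np.float64(89.5)] x [-0.0133  0.1535] y [-0.065   0.0697] z 0.0049
 wing [array([108.1,   2.5]), array([42.4,  9.6]), np.float64(89.1)]
 bar [array([ 49. , -18.6]), array([44.7, 10.4]), np.float64(88.8)]
scene 142.0 [array([69.9,  5.8]), array([149.1, 171.6]), np.float64(89.9)] x [-0.0152  0.1548] y [-0.0671  0.0771] z 0.0049
 wing [array([105.7,  -1.2]), array([ 8.6, 37.6]), np.float64(0.1)]
 bar [array([45.6,  0.3]), array([86.2,  9.9]), np.float64(90.0)]
[-1.15  0.2   0.12  2.17  0.84  0.61 -1.66]
tcp tgt [0.4175 0.3768 0.3131] slide [0.289 0.005 0.08 ] rot [-0.004  0.005 -0.001]
tcp tgt [0.4435 0.3779 0.2716] slide [ 0.392  0.01  -0.086] rot [-0.004  0.005 -0.001]
 w 1897 [array([46.7,  2. ]), array([83.2, 10.1]), np.float64(90.0)]
 w 1175 [array([107.2,   3.9]), array([43.6, 10.2]), np.float64(89.7)]
```

View pics/w5.png

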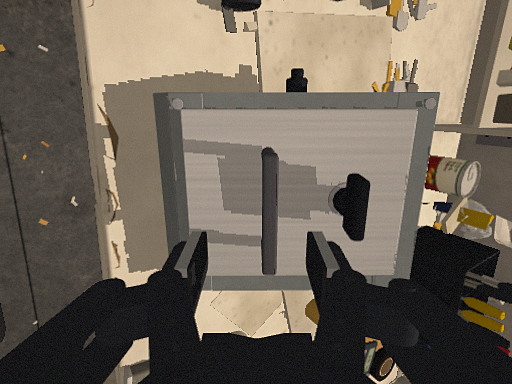

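The wrist view shows the cover home: bar at (269,210), wing at (357,208), both parallel to the opening. Joint 7 is near its lower range, so I'll flip the tool by half a turn while moving above the wing.

servo_tool:
  targets:
    - {"slide":[0.289,0.005,0.08],"delta_rot":[-0.243,-0.011,0.39],"fingers":-0.2}
    - {"slide":[0.289,0.005,0.08],"delta_rot":[-0.243,-0.011,0.39],"fingers":-0.2}
    - {"slide":[0.289,0.005,0.08],"delta_rot":[-0.243,-0.011,0.39],"fingers":-0.2}
    - {"slide":[0.289,0.005,0.08],"delta_rot":[-0.243,-0.011,0.39],"fingers":-0.2}
    - {"slide":[0.289,0.005,0.08],"delta_rot":[-0.243,-0.011,0.39],"fingers":-0.2}
  newtons: 50

```text
clock: 11.55
eef_pos: [0.4197, 0.3741, 0.309]
tcp_rot: [2.692, 0.351, 2.237]
wrist_force: [0.6, 0.4, 0.6]
grip_width: 0.0511
grasp_force: 0.0
```

servo_tool:
  targets:
    - {"slide":[0,0,0],"delta_rot":[-0.243,-0.011,0.39],"fingers":-0.2}
    - {"slide":[0,0,0],"delta_rot":[-0.243,-0.011,0.39],"fingers":-0.2}
    - {"slide":[0,0,0],"delta_rot":[-0.243,-0.011,0.39],"fingers":-0.2}
    - {"slide":[0,0,0],"delta_rot":[-0.243,-0.011,0.39],"fingers":-0.2}
    - {"slide":[0,0,0],"delta_rot":[-0.243,-0.011,0.39],"fingers":-0.2}

```text
clock: 12.05
eef_pos: [0.4192, 0.3743, 0.3087]
tcp_rot: [3.046, 0.55, 3.015]
wrist_force: [0.2, -0.7, -0.0]
grip_width: 0.0511
grasp_force: 0.0
```

servo_tool:
  targets:
    - {"slide":[0,0,0],"delta_rot":[-0.243,-0.011,0.39],"fingers":-0.2}
    - {"slide":[0,0,0],"delta_rot":[-0.243,-0.011,0.39],"fingers":-0.2}
    - {"slide":[0,0,0],"delta_rot":[-0.243,-0.011,0.39],"fingers":-0.2}
    - {"slide":[0,0,0],"delta_rot":[-0.243,-0.011,0.39],"fingers":-0.2}
    - {"slide":[0,0,0],"delta_rot":[-0.243,-0.011,0.39],"fingers":-0.2}

```text
clock: 12.55
eef_pos: [0.4192, 0.3743, 0.3087]
tcp_rot: [-2.822, 0.458, -2.444]
wrist_force: [0.6, 0.5, -0.6]
grip_width: 0.0514
grasp_force: 0.0
```

servo_tool:
  targets:
    - {"slide":[0,0,0],"delta_rot":[-0.243,-0.011,0.39],"fingers":-0.2}
    - {"slide":[0,0,0],"delta_rot":[-0.243,-0.011,0.39],"fingers":-0.2}
    - {"slide":[0,0,0],"delta_rot":[-0.243,-0.011,0.39],"fingers":-0.2}
    - {"slide":[0,0,0],"delta_rot":[-0.243,-0.011,0.39],"fingers":-0.2}
    - {"slide":[0,0,0],"delta_rot":[-0.243,-0.011,0.39],"fingers":-0.2}

```text
clock: 13.05
eef_pos: [0.4192, 0.3743, 0.3087]
tcp_rot: [-2.61, 0.142, -1.76]
wrist_force: [-1.3, -0.9, 0.1]
grip_width: 0.0512
grasp_force: 0.0
```

```bash
cat >> plan.py <<'E'
def delta2(h):
    global Rt
    o=Rt;Rt=R.from_rotvec(np.pi*M[:,2])*o;delta(h,(0,0,0));Rt=o
E
python3 - <<'E'
from plan import *
s=ctrl.observe();print(s['qpos'].round(2));delta2((.1075,.0005,.078));delta2((.1075,.0005,.029))
E
```

```text
[-0.73  0.27 -0.2   2.04  0.84  0.64  1.36]
tcp tgt [0.4171 0.3773 0.3129] slide [-0.008  0.012  0.017] rot [-0.091 -0.011  0.147]
tcp tgt [0.443  0.3784 0.2713] slide [ 0.096  0.017 -0.149] rot [-0.091 -0.011  0.147]
```

servo_tool:
  targets:
    - {"slide":[-0.008,0.014,0.017],"delta_rot":[-0.091,-0.011,0.147],"fingers":-0.2}
    - {"slide":[-0.008,0.014,0.017],"delta_rot":[-0.091,-0.011,0.147],"fingers":-0.2}
    - {"slide":[0.03,0.015,-0.04],"delta_rot":[-0.091,-0.011,0.147],"fingers":-0.2}
    - {"slide":[0.07,0.016,-0.1],"delta_rot":[-0.091,-0.011,0.147],"fingers":-0.2}
    - {"slide":[0.096,0.017,-0.149],"delta_rot":[-0.091,-0.011,0.147],"fingers":-0.2}

```text
clock: 13.55
eef_pos: [0.4436, 0.3783, 0.271]
tcp_rot: [-2.583, 0.004, -1.532]
wrist_force: [0.1, 0.3, -0.4]
grip_width: 0.0517
grasp_force: 0.0
```

servo_tool:
  targets:
    - {"slide":[0,0,0],"delta_rot":[0,0,0],"fingers":-0.2}

```text
clock: 13.65
eef_pos: [0.4433, 0.3776, 0.27]
tcp_rot: [-2.585, 0.002, -1.532]
wrist_force: [-0.5, 0.5, -0.5]
grip_width: 0.0512
grasp_force: 0.0
```

```bash
python3 - <<'E'
from plan import *
delta2((.1075,.0005,.029));print(ctrl.observe()['wrist_force'])
E
```

```text
tcp tgt [0.443  0.3784 0.2713] slide [-0.001  0.003  0.005] rot [-0.001 -0.001  0.004]
[-0.47070974  0.54231971 -0.511262  ]
```

servo_tool:
  targets:
    - {"slide":[-0.001,0.003,0.004],"delta_rot":[0,0,0.004],"fingers":0.3}
    - {"slide":[-0.001,0.003,0.004],"delta_rot":[0,0,0.004],"fingers":1}
    - {"slide":[-0.001,0.003,0.004],"delta_rot":[0,0,0.004],"fingers":1}
    - {"slide":[-0.001,0.003,0.004],"delta_rot":[0,0,0.004],"fingers":1}
    - {"slide":[-0.001,0.003,0.004],"delta_rot":[0,0,0.004],"fingers":1}
  newtons: 40

```text
clock: 14.15
eef_pos: [0.4417, 0.3814, 0.2763]
tcp_rot: [-2.579, 0.008, -1.522]
wrist_force: [-5.2, -0.5, 5.1]
grip_width: 0.0092
grasp_force: 59.6
```

```bash
python3 - <<'E'
from pl import *
pl();s=ctrl.observe();print(s['wrist_force'],s['grip_width'],s['grasp_force'])
E
```

```text
top 101.0 [array([72.2,  2.5]), array([167.7, 135.9]), np.float64(0.0)] x [-0.0108  0.1558] y [-0.0647  0.0697] z 0.005
 wing [array([113. ,  -5.4]), array([23.2, 16.6]), np.float64(50.3)]
 bar [array([ 49.8, -21.8]), array([37.7,  9.2]), np.float64(87.6)]
scene 140.0 [array([71.9,  5.9]), array([171. , 145.9]), np.float64(0.1)] x [-0.013   0.1568] y [-0.0666  0.0776] z 0.0049
 wing [array([109.2,   0.5]), array([34.3, 28.2]), np.float64(52.6)]
 bar [array([47.6,  1.8]), array([86.1,  9.6]), np.float64(89.9)]
[-4.31892338 -1.49165538  5.57941133] 0.009144818896570543 59.54366590362042
```

Closing on the wing shifted the cover about 2 mm up the slope, so I'll push it back down and then turn.

servo_tool:
  targets:
    - {"slide":[-0.006,0,-0.004],"delta_rot":[0,0,0],"fingers":1}
    - {"slide":[-0.011,0,-0.007],"delta_rot":[0,0,0],"fingers":1}
    - {"slide":[-0.011,0,-0.007],"delta_rot":[0,0,0],"fingers":1}

```text
clock: 14.55
eef_pos: [0.4405, 0.3813, 0.2756]
tcp_rot: [-2.577, 0.009, -1.523]
wrist_force: [-2.1, -1.6, 6.0]
grip_width: 0.0088
grasp_force: 59.0
```

servo_tool:
  targets:
    - {"slide":[0,0,0],"delta_rot":[0.048,0.002,-0.077],"fingers":1}
    - {"slide":[0,0,0],"delta_rot":[0.096,0.004,-0.154],"fingers":1}
    - {"slide":[0,0,0],"delta_rot":[0.144,0.006,-0.232],"fingers":1}
    - {"slide":[0,0,0],"delta_rot":[0.193,0.008,-0.31],"fingers":1}
    - {"slide":[0,0,0],"delta_rot":[0.241,0.011,-0.387],"fingers":1}

```text
clock: 15.05
eef_pos: [0.441, 0.3813, 0.2759]
tcp_rot: [-2.699, 0.369, -2.165]
wrist_force: [-0.8, -0.8, 5.3]
grip_width: 0.0092
grasp_force: 59.0
```

servo_tool:
  targets:
    - {"slide":[0,0,0],"delta_rot":[0.048,0.002,-0.077],"fingers":1}
    - {"slide":[0,0,0],"delta_rot":[0.096,0.004,-0.154],"fingers":1}
    - {"slide":[0,0,0],"delta_rot":[0.144,0.006,-0.232],"fingers":1}
    - {"slide":[0,0,0],"delta_rot":[0.193,0.008,-0.31],"fingers":1}
    - {"slide":[0,0,0],"delta_rot":[0.241,0.011,-0.387],"fingers":1}

```text
clock: 15.55
eef_pos: [0.4415, 0.3808, 0.2762]
tcp_rot: [-3.059, 0.564, -2.944]
wrist_force: [-0.2, -2.6, 7.8]
grip_width: 0.0091
grasp_force: 59.1
```

```bash
python3 - <<'E'
from pl import *
pl();s=ctrl.observe();print(s['wrist_force'],s['torque'],s['grip_width'],s['qpos'].round(2));delta2((.108,.0,.029))
print((R.from_euler('xyz',s['tcp_rot']).as_matrix().T@M).round(3))
E
```

```text
top 101.0 [array([70.8,  3. ]), array([136.6, 170.2]), np.float64(89.7)] x [-0.0134  0.1555] y [-0.0646  0.0699] z 0.005
 wing [array([123.7,  -2.4]), array([17.2, 24.2]), np.float64(2.9)]
 bar [array([ 48.3, -21.8]), array([37.1,  9.9]), np.float64(86.3)]
scene 139.0 [array([70.2,  7.7]), array([150.3, 171. ]), np.float64(89.7)] x [-0.0148  0.1554] y [-0.067   0.0795] z 0.0048
 wing [array([110.6,  -7.2]), array([40. , 20.3]), np.float64(4.5)]
 bar [array([46.2,  1.7]), array([ 9.8, 84.1]), np.float64(0.1)]
[-0.89920592 -1.74904233  7.21136616] [-0.29502014 -0.14938646 -0.25693446] 0.00894276657872033 [-0.89  0.34  0.01  2.02  0.87  0.55  0.15]
tcp tgt [0.4435 0.3779 0.2716] slide [ 0.008 -0.011 -0.018] rot [-0.489 -0.016  0.773]
[[-0.991 -0.132 -0.011]
 [-0.132  0.991 -0.001]
 [ 0.011  0.001 -1.   ]]
```

Turned about 82°; I'll take it to the stop, release and retreat.

servo_tool:
  targets:
    - {"slide":[0,0,0],"delta_rot":[0.025,0.001,-0.04],"fingers":1}
    - {"slide":[0,0,0],"delta_rot":[0.045,0.002,-0.072],"fingers":1}
    - {"slide":[0,0,0],"delta_rot":[0.045,0.002,-0.072],"fingers":1}

```text
clock: 15.95
eef_pos: [0.4415, 0.3806, 0.2762]
tcp_rot: [-3.14, 0.569, -3.096]
wrist_force: [-1.1, -1.9, 6.5]
grip_width: 0.0092
grasp_force: 59.2
```

servo_tool:
  targets:
    - {"slide":[0,0,0],"delta_rot":[0,0,0],"fingers":-0.1}
    - {"slide":[0,0,0],"delta_rot":[0,0,0],"fingers":-0.1}
    - {"slide":[0,0,0],"delta_rot":[0,0,0],"fingers":-0.1}
    - {"slide":[-0.1,-0.005,0.16],"delta_rot":[0,0,0],"fingers":-0.1}
    - {"slide":[-0.2,-0.01,0.32],"delta_rot":[0,0,0],"fingers":-0.1}

```text
clock: 16.45
eef_pos: [0.3894, 0.3765, 0.3507]
tcp_rot: [-3.131, 0.559, -3.091]
wrist_force: [1.3, 1.4, 0.7]
grip_width: 0.047
grasp_force: 0.0
```

servo_tool:
  targets:
    - {"slide":[-0.1,0,0.16],"delta_rot":[0,0,0],"fingers":-0.1}
    - {"slide":[-0.15,0,0.24],"delta_rot":[0,0,0],"fingers":-0.1}
    - {"slide":[-0.15,0,0.24],"delta_rot":[0,0,0],"fingers":-0.1}

```text
clock: 16.75
eef_pos: [0.3511, 0.3794, 0.4166]
tcp_rot: [3.138, 0.568, -3.093]
wrist_force: [1.2, -0.6, 0.1]
grip_width: 0.047
grasp_force: 0.0
```

```bash
python3 - <<'E'
from pl import *
pl();s=ctrl.observe();print(s['wrist_force'],s['eef_pos'])
c=cam('wrist');L=(pts(c)-O)@M
for lo,hi,cx,r in ((.036,.048,.047,.045),(.026,.044,.108,.032)):
    b=np.isfinite(L).all(2)&(L[...,2]>lo)&(L[...,2]<hi)&(np.hypot(L[...,0]-cx,L[...,1])<r)
    if b.sum()>10: print(' w',b.sum(),[np.round(v,1) for v in cv2.minAreaRect(np.ascontiguousarray(L[b][:,:2]*1000).astype(np.float32))])
cv2.imwrite('pics/w6.png',c['image'])
E
```

```text
top 105.0 [array([69.8,  3.9]), array([137.1, 168.7]), np.float64(89.6)] x [-0.0132  0.1534] y [-0.0642  0.0704] z 0.005
 wing [array([110.8,   1.6]), array([41.6, 10.2]), np.float64(0.2)]
 bar [array([48.5,  1.5]), array([84.3, 11.2]), np.float64(88.3)]
scene 137.0 [array([69.9,  7.5]), array([171.6, 150.6]), np.float64(0.0)] x [-0.0153  0.155 ] y [-0.0669  0.0804] z 0.0049
 wing [array([109.9,  -1.7]), array([39.1,  7.8]), np.float64(0.5)]
 bar [array([45.6,  0.5]), array([81.3,  9.9]), np.float64(90.0)]
[ 0.24830588 -0.6828326   0.08227422] [0.35244602 0.37728322 0.41240125]
 w 1119 [array([66.6,  2.3]), array([50.6, 83.9]), np.float64(0.1)]
 w 437 [array([109.6,   2.4]), array([43.5,  9.1]), np.float64(0.3)]
```

View pics/w6.png

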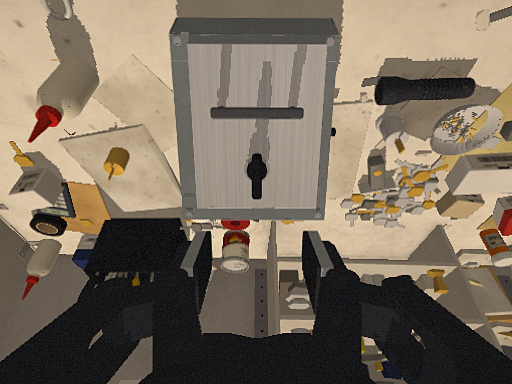

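The wing at (257,177) points up the slope, so the knob is locked. The cover is flat and home, and the bottle at (70,90) and the cylinder at (117,160) are still standing. I'll hand in.

```bash
python3 -c "
from plant import ctrl
print(ctrl.job_done())"
```

```text
the job is handed in; nothing more can be done
None
```

The cover is home on the console with its wing knob turned fully clockwise, and I handed the job in at about 17 s; the bottle, padlock and lock cylinder were not touched, and no verdict came back.

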